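Fish the rolling pin out of the sink past the drying rack

ROBOT

A 6-joint arm with a two-finger parallel gripper is mounted at the origin on the work surface. World frame = base frame: x ahead of the robot, y to its left, z up, the work surface at z = 0. Lengths are in mm, angles in rad, forces in N, time in s.
With the tool pointing down it reaches from about 425 to 950 mm from the base axis. Payload 3.5 kg.
Tool frame: the origin (TCP) lies midway between the tips of the shut fingers; the grasp point (between the pads) lies 19 mm behind it; z points along the fingers, x is the direction in which the jaws open and shut, and the axes are right-handed (so a half turn about z gives the same grasp; the last joint's range is limited). The gripper opens to 85 mm and grips with 20 to 120 N. Pads are 22 mm wide; open, the fingers measure 114 mm over their backs; the gripper's body (76 mm by 85 mm) begins 54 mm behind the grasp point. The pads swing forward as they close: fully open they stand 13 mm farther back than shut.
Start: joints at [1.016, 0.286, 1.577, -0, 1.279, -0.15], TCP at [265.802, 620.448, 231.325] pointing down, gripper open.
Joint ranges: [-2.77, 2.77], [-0.9, 2.22], [0.21, 2.48], [-1.53, 4.67], [0.24, 2.81], [-2.84, 2.84]. Speed limits (rad/s): [2.79, 2.79, 3.14, 3.14, 3.14, 3.14].

INTERFACE

Orientations are given as a unit quaternion [x, y, z, w].
In Python, from workcell import bot, viewer gives the robot as it stands.
- The arm moves only by the tool move_arm, never from a script. Its argument "plan" is a list that holds one entry, the list of rows, each a list of 5 numbers: the finger opening in mm, from 0 to 85.4, then the shift along the tool's x, y, z in mm, then the turn about the tool's z in rad. In form: [[[gripper, tx, ty, tz, twist], ...]]. A call has exactly 8 rows; each row shifts and turns the pose as measured when the row begins, along the tool's axes as they then stand; what a row does not reach is not made up. A row lasts 1/8 s, in which the tool goes at most 62.5 mm and 10.7 degrees, less where a joint would pass 70% of its speed; a pose out of reach is approached as far as the arm can. A call is refused whole if a number of a shift passes 62.5 or a number of a turn 0.188, either way. A call with a gripper value outside its range is refused whole. The fingers move at their own pace and stop on an object; "squeeze" is the grip in N (left out, the last holds). Time passes only in rows, so rows that do not move let the fingers close, or fill a call up. It gives the time, the measured TCP pose, the force and the opening at its end, in the units of the state.
- bot.read_state(): the state, without advancing time (a new reading comes with each control period).
- viewer.grab_frame(name): name is "scene" or "top"; returns a dict with "color" (480x640x3 uint8, blue, green, red), "fx", "fy", "cx", "cy" (pixels), "world_from_camera" (4x4, takes a point from camera to world coordinates). Camera axes: x right, y down, z forward; pixel columns grow to the right and rows downward; lengths in mm; the calibration is good to about 2 mm. A picture is of the moment at which its call begins. There is no depth.
- bot.sign_off(): hands the job in, once; it reports no verdict.
The state is a dict: "time_s": time; "joint_positions": joint angles; "qd": joint speeds; "effort": joint torques, N m; "ee_pos": TCP position; "eef_rot": TCP orientation; "wrist_force": force on the tool from outside, world axes, zero at the start; "moment": the same for the moment, N m; "width": finger opening in mm.
Only numpy, scipy, OpenCV 4.12 (cv2) and the standard library are available. Lean on these libraries where they do the work, as an engineer would, in place of code of your own. Each camera call takes 0.05 s, during which the arm holds its last target.

TASK

The rolling pin has slid down into the sink bowl, half under the over-sink drying rack, and it is too long to come up level through the open part of the bowl. Tilt its free end up, draw the pin out slantwise through the gap between the rack and the bowl's wall, and finish holding it still in the gripper, the whole pin at least 8 cm above the sink's rim and touching nothing else (do not put it down or let go). Leave the rack, the crockery drying on it and everything else standing where it is.

Things in the scene. Friction and masses are not known exactly. Their poses are not given: they have to be found in the camera images.
- pin: rolling pin, slim beech, 350 mm long, 34 mm thick, last 40 mm at each end tapering to 26 mm; about 0.2 kg. Origin: its middle, on its axis. Its length is its own y axis; it starts level on the bowl's floor, +y end in the open part of the bowl, -y end under the rack. It can roll about y
- pin_open_end (a point): centre of the end face of the rolling pin that starts in the open part of the bowl (175 mm from the pin's middle along its own +y)
- pin_hidden_end (a point): centre of the end face of the rolling pin that starts under the rack (175 mm from the middle along its own -y)
- sink: fixed stainless inset sink. Origin: centre of the bowl's mouth at worktop height; axes parallel to the world's. Bowl inside 300 mm (x) by 410 mm (y), upright walls, floor 140 mm below the origin, rim 3 mm above it. Beyond the bowl the rim is 70 mm wide at +y; at -y lies the draining board with a yellow dish drainer. Tap 215 mm high at x +195, y -250 mm, spout turned to -y
- bowl_floor (a point): centre of the bowl's floor, 140 mm below the sink's origin
- bowl_open_wall (a point): middle of the rim's top over the bowl's +y wall (205 mm in +y of the sink's origin, 3 mm above it): one side of the gap
- rack: loose steel drying rack across the bowl's rim on two rubber strips, over the -y half of the bowl: 366 mm (x) by 245 mm (y), 13 mm high, nine square rods along x 29 mm apart, their undersides 4 mm above the rim; 1.1 kg, shifts when pushed. Origin: its middle, at rim height; axes parallel to the sink's
- rack_edge (a point): middle of the rack's free (+y) edge, at the height of the rods' underside (rack's origin + 122.5 mm along y, + 4 mm up): the other side of the gap, which is 160 to 183 mm wide along y and 300 mm along x
- tumbler_a: glass tumbler, 68 mm wide, 95 mm high, standing on the rack on its side away from the gap; origin at its foot
- tumbler_b: glass tumbler, 68 mm wide, 95 mm high, standing on the rack on its side away from the gap; origin at its foot
- dish: small white bowl, 100 mm wide, 45 mm high, standing on the rack on its side away from the gap; origin at its foot
- ramekin: small white straight dish, 66 mm wide, 40 mm high, standing on the bowl's floor in its corner at +x, +y; origin at its foot
- mug: blue mug, 80 mm wide, 90 mm high, on the worktop in front of the hob, left of the sink; origin at its foot
- soap: washing-up liquid bottle, 56 mm wide, 170 mm high, on the sink's back ledge (+x) behind the open part of the bowl; origin at its foot
Mind the look-alikes: they are no part of the job. Leave any red look-alike of the dish alone. There is more than one size of the soap; the job needs the smaller.

How it is judged:
By the outcome, as a careful person would: the job done as asked, in the order asked, and still so for the second after the job is handed in, while the arm keeps its last pose, push and grip.
It also fails if it takes over 54 s, if anything falls off the work surface, if the arm or the gripper's body presses on something with over 40 N, if the wrist force passes 120 N, or if a joint passes its speed limit or range.

## Working session

There is one attempt and no reset: what is moved stays moved. The work goes in short steps, Python scripts to look and compute and a tool call to move; the robot and the scene stay as the last step left them, time stands still between calls to the robot, and variables do not carry over. Pictures are saved under pics/ and viewed, and the job is handed in when it is done.

Besides the shell and the picture viewer there is one more tool, called after "Request:" as name(argument=value, ...) on one line, values as JSON. move_arm: Moves the arm, as the interface text tells. Its arguments: {"type":"object","properties":{"plan":{"type":"array","items":{"type":"array","items":{"type":"array","items":{"type":"number"}}}},"squeeze":{"type":"number"}},"required":["plan"]}

```bash
ls; mkdir -p pics; python3 - <<'E'
from workcell import bot, viewer
import cv2,numpy as np
print(bot.read_state())
for n in("scene","top"):
    f=viewer.grab_frame(n); cv2.imwrite(f"pics/{n}0.png",f["color"]); print(n,f["fx"],f["fy"],f["cx"],f["cy"]); print(np.round(f["world_from_camera"],4).tolist())
E
```

```text
pics
{'time_s': 0.0, 'joint_positions': array([ 1.01600155e+00,  2.87223999e-01,  1.57819122e+00, -2.92505290e-05,
        1.27861921e+00, -1.50002200e-01]), 'qd': array([-1.45037860e-03,  4.38377426e-05,  1.17594081e-03, -1.23723865e-03,
       -4.18425389e-04,  6.04204522e-04]), 'effort': array([ 3.66130371e-04, -4.05980551e+01, -2.92624909e+01, -1.07728185e-04,
        5.75533471e-03,  7.86037731e-06]), 'ee_pos': array([265.45799631, 619.88208488, 229.90059967]), 'eef_rot': array([ 8.34810834e-01,  5.50535540e-01, -1.10233956e-03,  5.24987498e-04]), 'wrist_force': array([0.0531963 , 0.22675329, 0.33188437]), 'moment': array([ 0.02713647, -0.01392723,  0.01141823]), 'width': 85.44669633981637}
scene 446.2059230269029 446.2059230269029 316.73703041533884 241.90591617437596
[[-0.7329, 0.4951, -0.4665, 1100.3825], [0.6801, 0.5509, -0.4837, 650.3417], [0.0175, -0.6718, -0.7405, 881.5451], [0.0, 0.0, 0.0, 1.0]]
top 624.9669589336851 624.9669589336851 316.7590166082452 228.04488692477653
[[0.0117, -0.992, 0.1257, 323.3576], [-0.9999, -0.0116, 0.0016, 73.1095], [-0.0001, -0.1257, -0.9921, 1553.1947], [0.0, 0.0, 0.0, 1.0]]
```

View pics/scene0.png

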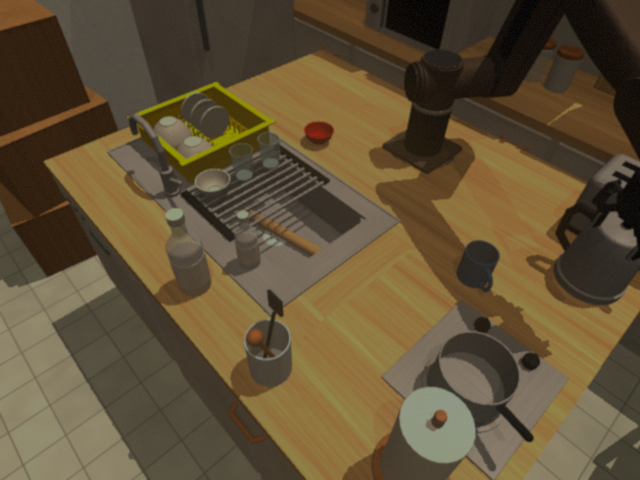

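View pics/top0.png

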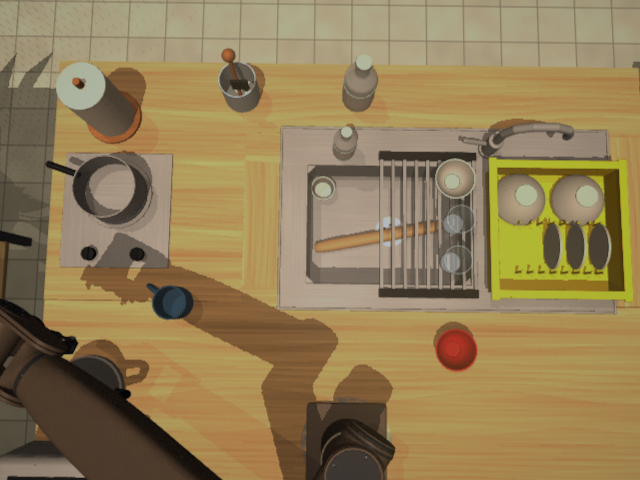

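The top view shows the pin from about (316,246), running right to the rack at about (437,227). The ramekin is at (322,188), the rack's free edge at column ~380 and the small soap at (345,140). I'll enlarge this area.

```bash
python3 - <<'E'
import cv2
a=cv2.imread("pics/top0.png")[120:320,270:490]; cv2.imwrite("pics/topc.png",cv2.resize(a,None,fx=3.6,fy=3,interpolation=cv2.INTER_CUBIC)[:, :])
b=cv2.imread("pics/scene0.png")[130:310,160:400]; cv2.imwrite("pics/scenec.png",cv2.resize(b,None,fx=3.3,fy=3.3,interpolation=cv2.INTER_CUBIC))
E
```

```text
(no output)
```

View pics/topc.png

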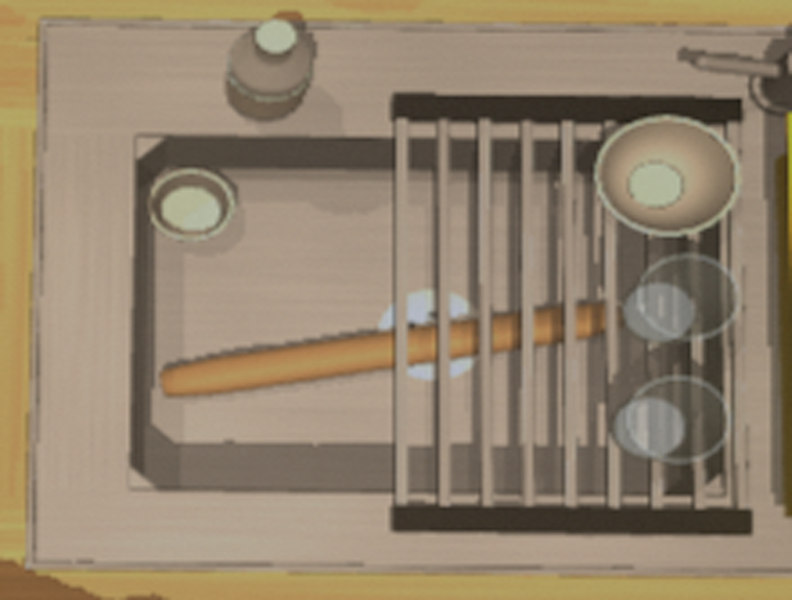

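View pics/scenec.png

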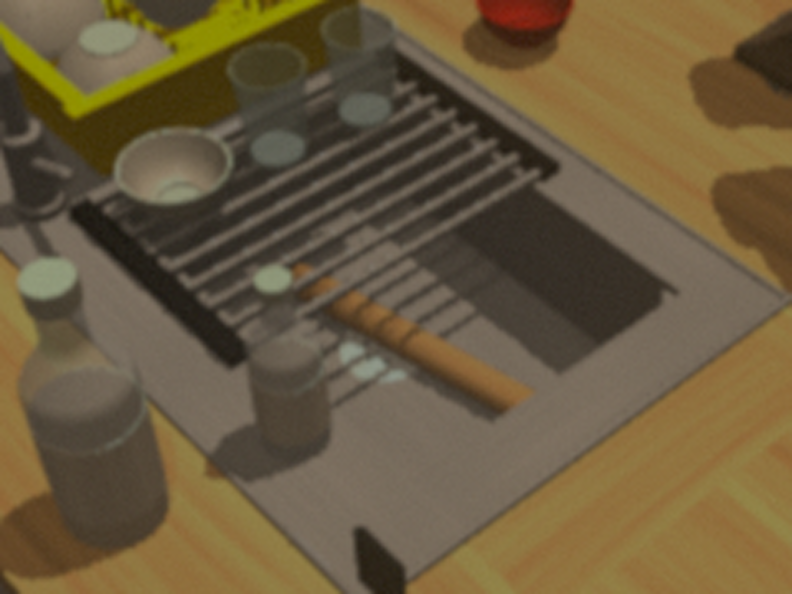

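```bash
cat > h.py <<'E'
import numpy as np
C={"top":(624.967,624.967,316.759,228.045,np.array([[0.0117,-0.992,0.1257,323.3576],[-0.9999,-0.0116,0.0016,73.1095],[-0.0001,-0.1257,-0.9921,1553.1947],[0,0,0,1]])),
"scene":(446.206,446.206,316.737,241.906,np.array([[-0.7329,0.4951,-0.4665,1100.3825],[0.6801,0.5509,-0.4837,650.3417],[0.0175,-0.6718,-0.7405,881.5451],[0,0,0,1]]))}
def ray(c,u,v):
    fx,fy,cx,cy,T=C[c]; d=T[:3,:3]@np.array([(u-cx)/fx,(v-cy)/fy,1]); return T[:3,3],d
def atz(c,u,v,z):
    o,d=ray(c,u,v); return o+d*(z-o[2])/d[2]
def tc(u,v,z): return atz("top",270+u/3.6,120+v/3,z)
def sc(u,v,z): return atz("scene",160+u/3.3,130+v/3.3,z)
E
python3 - <<'E'
from h import *
np.set_printoptions(precision=1,suppress=True)
print("rim +y corners",tc(133,135,3),tc(133,490,3))
print("outer",tc(40,20,3),tc(27,567,3))
print("rack edge near",tc(392,94,7),tc(392,532,7), sc(545,172,20), sc(240,335,20))
print("rack far",tc(741,100,13),tc(750,532,13))
a=tc(163,381,-123);b=tc(607,318,-123);print("pin",a,b,np.linalg.norm(a-b), np.degrees(np.arctan2((a-b)[1],(a-b)[0])))
print("pin scene",sc(520,403,-123),sc(300,268,-123))
print("ramekin",tc(191,208,-137),"soap",tc(276,36,170),tc(268,95,3))
print("dish base",tc(655,185,17),"tumbl",tc(660,312,17),tc(648,430,17))
E
```

```text
rim +y corners [680.4 102.3   3. ] [381.7  98.3   3. ]
outer [779.5 169.7   3. ] [317.9 169.8   3. ]
rack edge near [717.  -79.5   7. ] [349.3 -79.2   7. ] [376.  -71.4  20. ] [698.  -88.7  20. ]
rack far [ 713.1 -323.4   13. ] [ 352.1 -322.2   13. ]
pin [ 484.2   79.2 -123. ] [ 545.2 -253.6 -123. ] 338.36437695906767 100.37296983875075
pin scene [ 493.6   25.9 -123. ] [ 534.7 -246.2 -123. ]
ramekin [ 644.9   59.8 -137. ] soap [719.7   9.9 170. ] [716.1   7.6   3. ]
dish base [ 638.9 -261.1   17. ] tumbl [ 532.1 -262.9   17. ] [ 434.3 -253.2   17. ]
```

```bash
cat >> h.py <<'E'
from scipy.spatial.transform import Rotation as Rn
def plan(state,target,yaw,n,g,maxs=55):
    p=np.array(state["ee_pos"]);R=Rn.from_quat(state["eef_rot"]);x=R.as_matrix()[:,0]
    h=np.arctan2(x[1],x[0]); dt=(h-yaw+np.pi/2)%np.pi-np.pi/2
    d=np.array(target)-p
    print("pos",p.round(1),"yaw",np.degrees(h).round(2),"d",d.round(1),"twist",round(dt,3),"F",state["wrist_force"].round(1),"w",round(state["width"],1),"j",state["joint_positions"].round(2),"t",state["time_s"],"tool z",R.as_matrix()[:,2].round(3))
    rows=[]
    for i in range(n):
        s=R.inv().apply(d/n)
        rows.append([g]+[round(float(v),1) for v in s]+[round(float(dt/n),3)])
        R=R*Rn.from_euler("z",dt/n)
    print(rows)
E
python3 - <<'E'
from h import *
from workcell import bot
plan(bot.read_state(),(493,32,120),np.radians(10.4),16,85)
E
```

```text
pos [265.5 619.9 230. ] yaw 66.81 d [ 227.5 -587.9 -110. ] twist 0.985 F [ 0.  -0.2 -0. ] w 85.6 j [ 1.02  0.29  1.58  0.    1.28 -0.15] t 0.1 tool z [-0.001 -0.002 -1.   ]
[[85, -28.2, 27.5, 6.9, 0.062], [85, -26.4, 29.2, 6.9, 0.062], [85, -24.6, 30.8, 6.9, 0.062], [85, -22.6, 32.2, 6.9, 0.062], [85, -20.6, 33.6, 6.9, 0.062], [85, -18.5, 34.8, 6.9, 0.062], [85, -16.3, 35.9, 6.9, 0.062], [85, -14.1, 36.8, 6.9, 0.062], [85, -11.8, 37.6, 6.9, 0.062], [85, -9.5, 38.2, 6.9, 0.062], [85, -7.1, 38.7, 6.9, 0.062], [85, -4.7, 39.1, 6.9, 0.062], [85, -2.3, 39.3, 6.9, 0.062], [85, 0.1, 39.4, 6.9, 0.062], [85, 2.6, 39.3, 6.9, 0.062], [85, 5.0, 39.1, 6.9, 0.062]]
```

Request:
move_arm(plan=[[[85,-28,27.5,0,0.062],[85,-26.5,29,0,0.062],[85,-24.5,31,0,0.062],[85,-22.5,32,0,0.062],[85,-20.5,33.5,0,0.062],[85,-18.5,35,0,0.062],[85,-16.5,36,0,0.062],[85,-14,37,0,0.062]]])

```text
time_s: 1.1
ee_pos: [377.2, 316.6, 225.5]
eef_rot: [0.946, 0.324, -0.004, 0.003]
wrist_force: [-0.1, -1.0, -0.2]
width: 85.3
```

```bash
python3 - <<'E'
from h import *
from workcell import bot
plan(bot.read_state(),(493,32,80),np.radians(10.4),8,85)
E
```

```text
pos [377.2 316.6 225.5] yaw 37.76 d [ 115.8 -284.6 -145.5] twist 0.477 F [-0.1 -1.  -0.2] w 85.3 j [ 0.49 -0.11  2.02 -0.    1.25 -0.16] t 1.1 tool z [-0.006 -0.008 -1.   ]
[[85, -10.2, 37.0, 18.4, 0.06], [85, -7.9, 37.5, 18.4, 0.06], [85, -5.7, 37.9, 18.4, 0.06], [85, -3.4, 38.2, 18.4, 0.06], [85, -1.1, 38.3, 18.4, 0.06], [85, 1.1, 38.3, 18.4, 0.06], [85, 3.4, 38.2, 18.4, 0.06], [85, 5.7, 37.9, 18.4, 0.06]]
```

Request:
move_arm(plan=[[[85,-10,37,18,0.06],[85,-8,37.5,18,0.06],[85,-5.5,38,18,0.06],[85,-3.5,38,18,0.06],[85,-1,38,18,0.06],[85,1,38,18,0.06],[85,3.5,38,18,0.06],[85,5.5,38,18,0.06]]])

```text
time_s: 2.1
ee_pos: [492.1, 22.3, 78.4]
eef_rot: [0.997, 0.081, -0.003, 0.003]
wrist_force: [0.1, -0.7, 1.1]
width: 85.0
```

```bash
python3 - <<'E'
from h import *
from workcell import bot,viewer
import cv2
for n in("scene","top"):
    f=viewer.grab_frame(n); cv2.imwrite(f"pics/{n}1.png",f["color"])
plan(bot.read_state(),(493,32,-40),np.radians(10.4),8,85)
b=cv2.imread("pics/scene1.png")[130:310,160:400]; cv2.imwrite("pics/scene1c.png",cv2.resize(b,None,fx=3.3,fy=3.3,interpolation=cv2.INTER_CUBIC))
E
```

```text
pos [491.5  21.   77.1] yaw 9.18 d [   1.5   11.  -117.1] twist -0.021 F [ 0.2 -0.3  0.1] w 85.4 j [-0.16  0.08  2.13 -0.01  0.94 -0.31] t 2.2 tool z [-0.008 -0.006 -1.   ]
[[85, 0.5, -1.4, 14.6, -0.003], [85, 0.5, -1.4, 14.6, -0.003], [85, 0.5, -1.4, 14.6, -0.003], [85, 0.5, -1.4, 14.6, -0.003], [85, 0.5, -1.4, 14.6, -0.003], [85, 0.5, -1.4, 14.6, -0.003], [85, 0.6, -1.4, 14.6, -0.003], [85, 0.6, -1.4, 14.6, -0.003]]
```

View pics/scene1c.png

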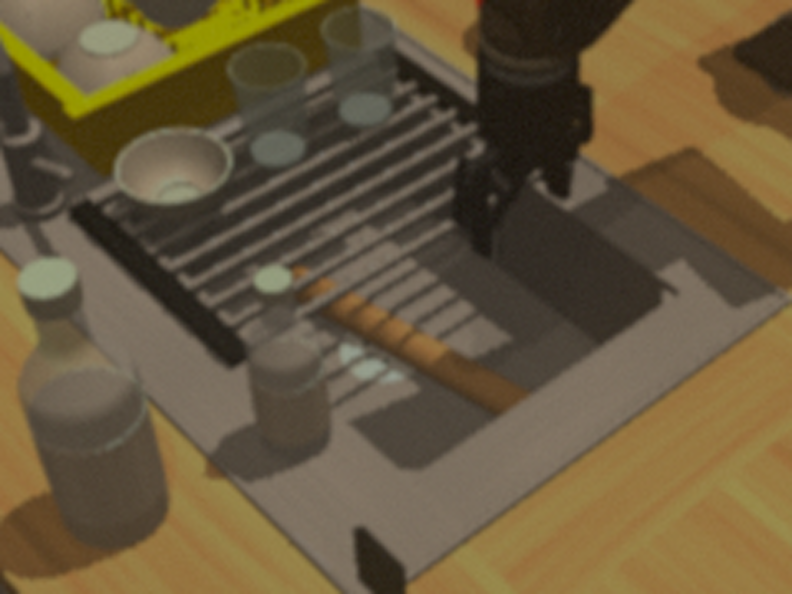

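View pics/top1.png

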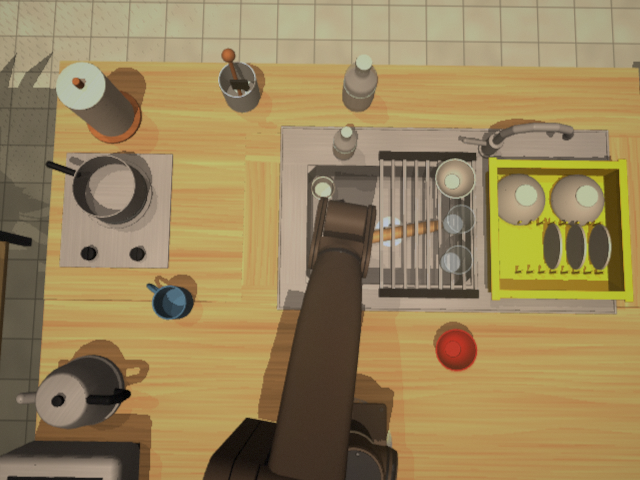

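The arm is over the open part of the bowl and nothing has been disturbed. The pin's axis in both views agrees at x≈494 near the grasp, so I'm going down.

Request:
move_arm(plan=[[[85,0.5,-2,20,-0.004],[85,0.5,-2,20,-0.004],[85,0.5,-2,20,-0.004],[85,0.5,-2,20,-0.004],[85,0.5,-2,15,-0.004],[85,0.5,-1,10,0],[85,0,0,5,0],[85,0,0,0,0]]])

```text
time_s: 3.2
ee_pos: [491.6, 34.6, -35.1]
eef_rot: [0.996, 0.092, -0.004, 0.002]
wrist_force: [0.5, 0.3, -0.5]
width: 85.3
```

```bash
python3 - <<'E'
from h import *
from workcell import bot,viewer
plan(bot.read_state(),(493,32,-134),np.radians(10.4),8,85)
E
```

```text
pos [491.6  34.6 -35.1] yaw 10.53 d [  1.4  -2.6 -98.9] twist 0.002 F [ 0.5  0.3 -0.5] w 85.3 j [-0.13  0.3   2.14 -0.01  0.71 -0.31] t 3.2 tool z [-0.007 -0.005 -1.   ]
[[85, 0.2, 0.3, 12.4, 0.0], [85, 0.2, 0.3, 12.4, 0.0], [85, 0.2, 0.3, 12.4, 0.0], [85, 0.2, 0.3, 12.4, 0.0], [85, 0.2, 0.3, 12.4, 0.0], [85, 0.2, 0.3, 12.4, 0.0], [85, 0.2, 0.3, 12.4, 0.0], [85, 0.2, 0.3, 12.4, 0.0]]
```

Request:
move_arm(plan=[[[85,0.5,0.5,16,0],[85,0.5,0.5,18,0],[85,0,0.5,18,0],[85,0,0.5,16,0],[85,0,0,12,0],[85,0,0,8,0],[85,0,0,4,0],[85,0,0,0,0]]])

```text
time_s: 4.2
ee_pos: [495.0, 31.4, -131.0]
eef_rot: [0.996, 0.091, -0.001, 0.003]
wrist_force: [0.8, -0.0, -0.4]
width: 85.2
```

```bash
python3 - <<'E'
from h import *
from workcell import bot,viewer
import cv2
plan(bot.read_state(),(493,32,-135),np.radians(10.4),8,85)
for n in("scene","top"):
    f=viewer.grab_frame(n); cv2.imwrite(f"pics/{n}2.png",f["color"])
b=cv2.imread("pics/scene2.png")[130:310,160:400]; cv2.imwrite("pics/scene2c.png",cv2.resize(b,None,fx=3.3,fy=3.3,interpolation=cv2.INTER_CUBIC))
E
```

```text
pos [ 495.    31.4 -131. ] yaw 10.46 d [-2.   0.6 -4. ] twist 0.001 F [ 0.8 -0.  -0.4] w 85.2 j [-0.14  0.52  2.1  -0.01  0.52 -0.31] t 4.2 tool z [-0.002 -0.006 -1.   ]
[[85, -0.2, -0.1, 0.5, 0.0], [85, -0.2, -0.1, 0.5, 0.0], [85, -0.2, -0.1, 0.5, 0.0], [85, -0.2, -0.1, 0.5, 0.0], [85, -0.2, -0.1, 0.5, 0.0], [85, -0.2, -0.1, 0.5, 0.0], [85, -0.2, -0.1, 0.5, 0.0], [85, -0.2, -0.1, 0.5, 0.0]]
```

View pics/scene2c.png

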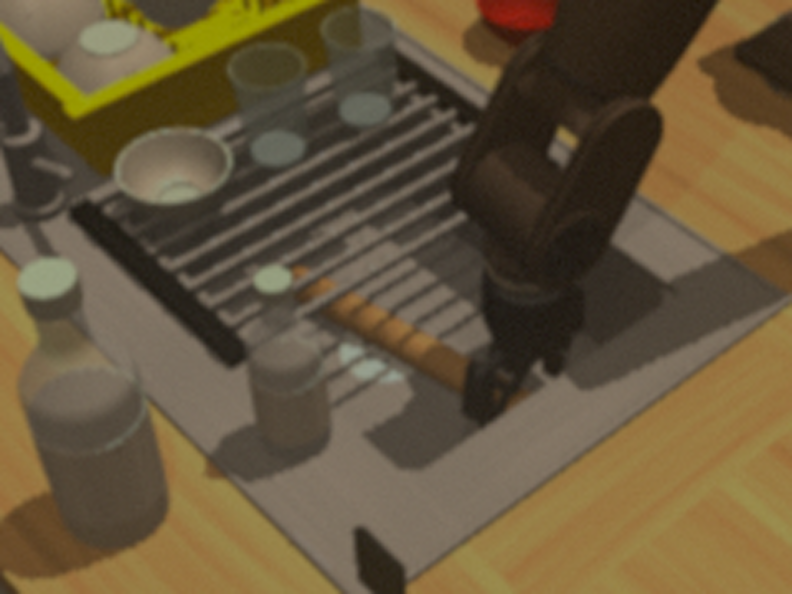

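The fingers straddle the pin near its open end, at crop (500,390). I'm closing gently.

Request:
move_arm(plan=[[[60,-1,0,2,0],[45,-1,0,1,0],[25,0,0,0,0],[25,0,0,0,0],[25,0,0,0,0],[25,0,0,0,0],[25,0,0,0,0],[25,0,0,0,0]]], squeeze=25)

```text
time_s: 5.3
ee_pos: [494.3, 30.9, -132.7]
eef_rot: [0.996, 0.091, 0.0, 0.003]
wrist_force: [0.2, 0.2, 0.5]
width: 32.8
```

```bash
python3 - <<'E'
from h import *
from workcell import bot,viewer
plan(bot.read_state(),(493,32,-90),np.radians(10.4),8,25)
E
```

```text
pos [ 494.3   30.9 -132.7] yaw 10.48 d [-1.3  1.1 42.7] twist 0.001 F [0.2 0.2 0.5] w 32.8 j [-0.14  0.52  2.11 -0.01  0.51 -0.31] t 5.3 tool z [ 0.001 -0.006 -1.   ]
[[25, -0.1, -0.1, -5.3, 0.0], [25, -0.1, -0.1, -5.3, 0.0], [25, -0.1, -0.1, -5.3, 0.0], [25, -0.1, -0.1, -5.3, 0.0], [25, -0.1, -0.1, -5.3, 0.0], [25, -0.1, -0.1, -5.3, 0.0], [25, -0.1, -0.1, -5.3, 0.0], [25, -0.1, -0.1, -5.3, 0.0]]
```

Request:
move_arm(plan=[[[25,0,0,-5,0],[25,0,0,-7,0],[25,0,0,-8,0],[25,0,0,-8,0],[25,0,0,-8,0],[25,0,0,-7,0],[25,0,0,-4,0],[25,0,0,0,0]]], squeeze=20)

```text
time_s: 6.3
ee_pos: [493.4, 31.4, -82.4]
eef_rot: [0.996, 0.091, -0.0, 0.003]
wrist_force: [0.0, 0.1, -1.8]
width: 32.7
```

```bash
cat > look.py <<'E'
import sys,cv2
from h import *
from workcell import bot,viewer
k=sys.argv[1]
ims=[]
for n,(r0,r1,c0,c1) in(("scene",(90,330,150,470)),("top",(90,330,250,570))):
    f=viewer.grab_frame(n); cv2.imwrite(f"pics/{n}{k}.png",f["color"])
    cv2.imwrite(f"pics/{n}{k}c.png",cv2.resize(f["color"][r0:r1,c0:c1],None,fx=2.5,fy=2.5,interpolation=cv2.INTER_CUBIC))
s=bot.read_state();plan(s,s["ee_pos"],np.radians(10.4),1,25); print(s["moment"].round(2))
E
python3 look.py 3
```

```text
pos [493.1  31.5 -82.8] yaw 10.45 d [0. 0. 0.] twist 0.001 F [-0.1 -0.3 -0.9] w 32.9 j [-0.14  0.4   2.13 -0.01  0.61 -0.31] t 6.4 tool z [-0.001 -0.006 -1.   ]
[[25, 0.0, 0.0, 0.0, 0.001]]
[0.13 0.05 0.04]
```

View pics/scene3c.png

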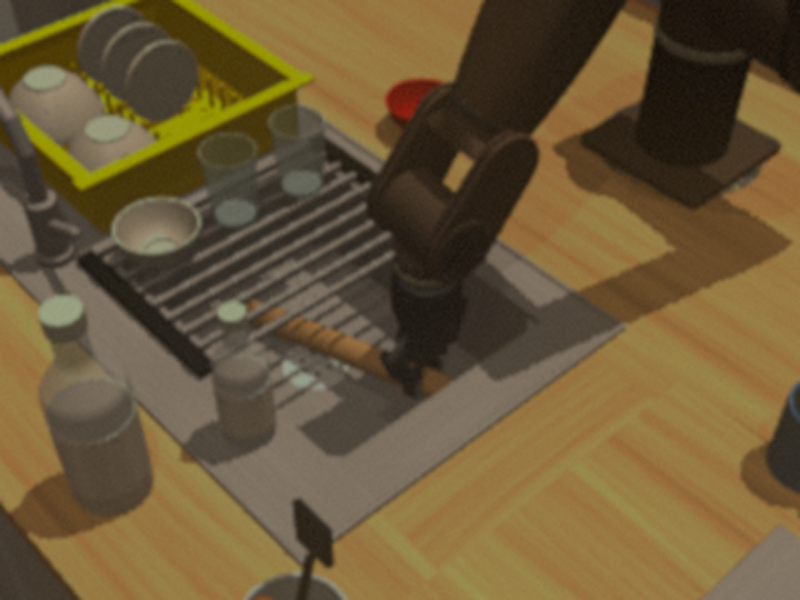

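View pics/top3c.png

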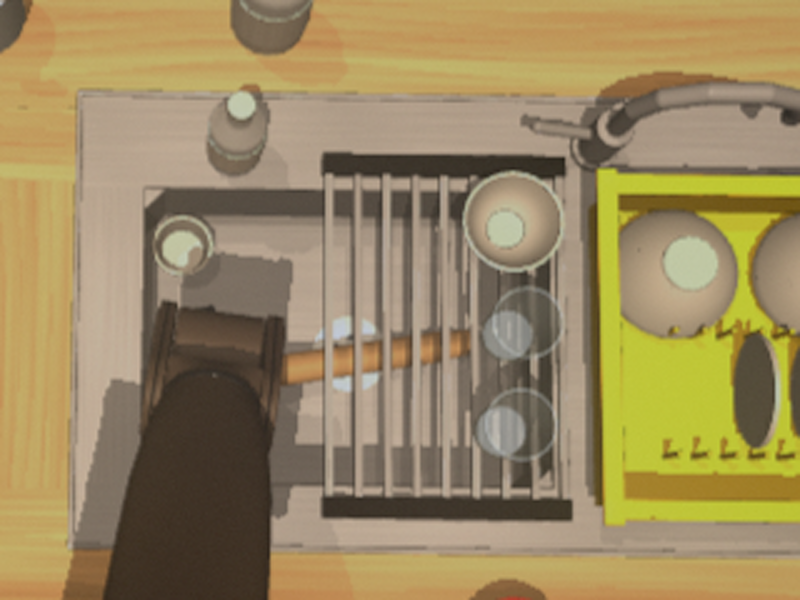

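The force on the tool is about −1 N, and the hidden end is still at the same pixels. So the pin is pivoting in the pads with its hidden end on the floor, as wanted, and I'm lifting on.

Request:
move_arm(plan=[[[25,0,0,-8,0],[25,0,0,-12,0],[25,0,0,-13,0],[25,0,0,-13,0],[25,0,0,-12,0],[25,0,0,-12,0],[25,0,0,-7,0],[25,0,0,-3,0]]])

```text
time_s: 7.4
ee_pos: [493.0, 32.0, 3.1]
eef_rot: [0.996, 0.091, -0.0, 0.003]
wrist_force: [-0.2, 0.9, -2.7]
width: 33.1
```

```bash
python3 look.py 4
```

```text
pos [493.1  32.    2.8] yaw 10.43 d [0. 0. 0.] twist 0.001 F [ 0.2  0.7 -1.7] w 33.0 j [-0.14  0.22  2.14 -0.01  0.78 -0.31] t 7.5 tool z [-0.    -0.005 -1.   ]
[[25, 0.0, 0.0, 0.0, 0.001]]
[ 0.21 -0.03  0.05]
```

View pics/scene4c.png

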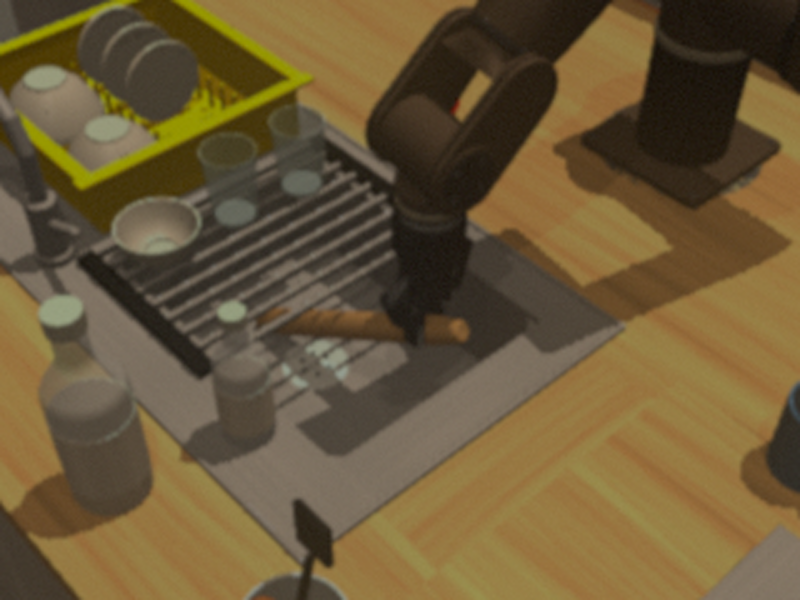

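View pics/top4c.png

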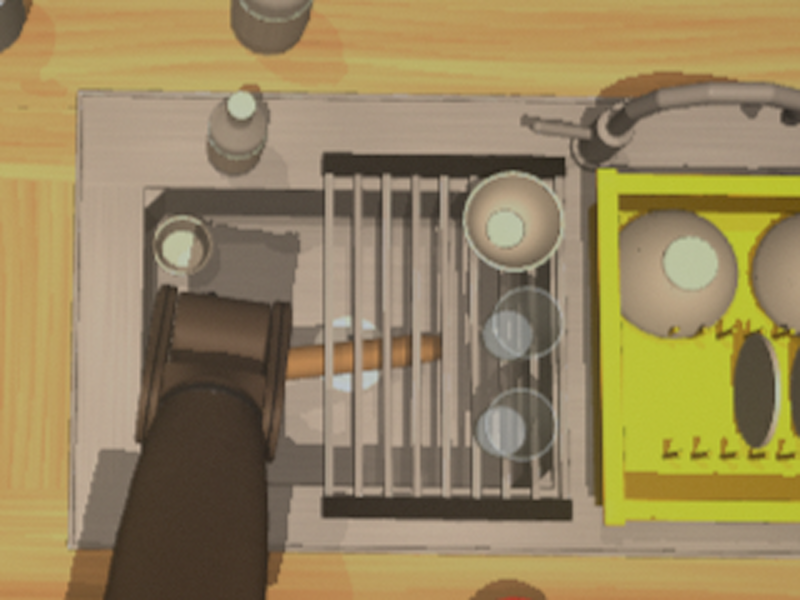

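The pin now slants down under the rack, with its lower end at crop (440,347), and the rack hasn't moved. Next I lift while drawing towards +y.

Request:
move_arm(plan=[[[25,0,-4,-6,0],[25,0,-6,-10,0],[25,0,-6,-12,0],[25,0,-6,-12,0],[25,0,-6,-12,0],[25,0,-6,-10,0],[25,0,-4,-6,0],[25,0,-2,-2,0]]])

```text
time_s: 8.5
ee_pos: [484.8, 75.0, 77.2]
eef_rot: [0.996, 0.091, -0.001, 0.002]
wrist_force: [-0.1, 0.6, -2.9]
width: 32.7
```

```bash
python3 look.py 5
```

```text
pos [484.7  74.9  76.8] yaw 10.46 d [0. 0. 0.] twist 0.001 F [ 0.3 -0.2 -2.1] w 32.8 j [-0.05  0.07  2.13 -0.01  0.94 -0.23] t 8.6 tool z [-0.002 -0.005 -1.   ]
[[25, 0.0, 0.0, 0.0, 0.001]]
[0.29 0.03 0.01]
```

View pics/scene5c.png

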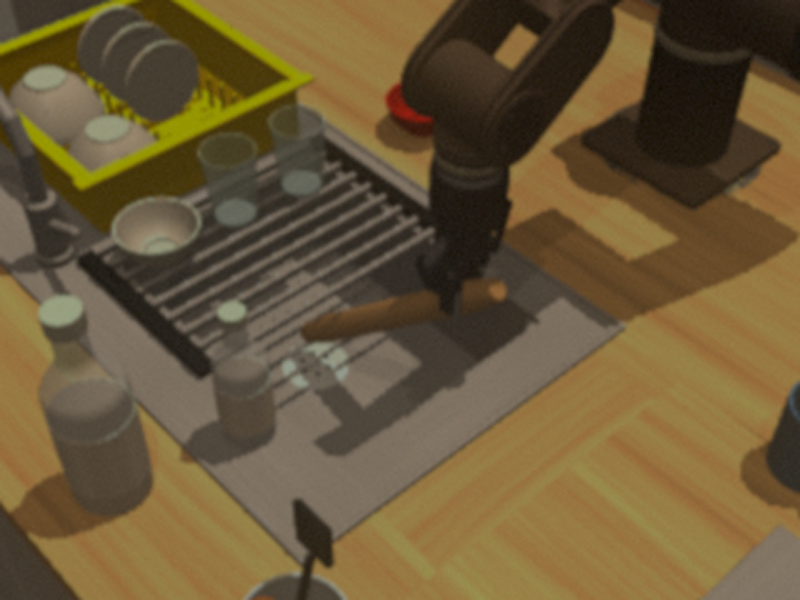

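View pics/top5c.png

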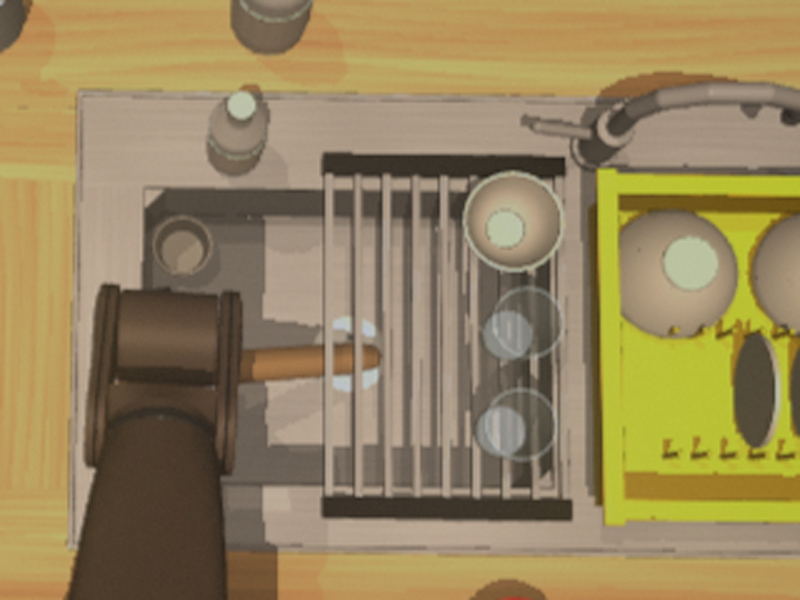

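```bash
cat >> h.py <<'E'
def tri(s,t):
    o1,d1=ray("scene",150+s[0]/2.5,90+s[1]/2.5);o2,d2=ray("top",250+t[0]/2.5,90+t[1]/2.5)
    A=np.stack([d1,-d2],1);k=np.linalg.lstsq(A,o2-o1,rcond=None)[0];a=o1+k[0]*d1;b=o2+k[1]*d2
    return ((a+b)/2).round(1),np.linalg.norm(a-b).round(1)
E
python3 - <<'E'
from h import *
print(tri((308,332),(378,357)))
print(atz("top",250+378/2.5,90+357/2.5,-125))
E
```

```text
(array([ 522.6, -149.3, -110.8]), np.float64(3.9))
[ 525.69558847 -152.64077599 -125.        ]
```

The triangulated hidden end is (523,−149,−111), 301 mm from the grasp as expected, so the tilt is about 41° and the pin is still clear of the rack edge. I'm tightening the grip and drawing the pin out along its own axis.

Request:
move_arm(plan=[[[25,0,0,0,0],[25,0,0,0,0],[25,0,-8,-8,0],[25,0,-14,-13,0],[25,0,-16,-15,0],[25,0,-14,-13,0],[25,0,-8,-8,0],[25,0,-2,-2,0]]], squeeze=80)

```text
time_s: 9.6
ee_pos: [472.6, 141.1, 139.9]
eef_rot: [0.996, 0.091, -0.001, 0.002]
wrist_force: [0.6, -0.3, -2.3]
width: 30.9
```

```bash
python3 look.py 6
```

```text
pos [472.4 140.6 139.2] yaw 10.45 d [0. 0. 0.] twist 0.001 F [ 0.5  0.7 -2.6] w 31.3 j [ 0.09 -0.02  2.09 -0.    1.07 -0.1 ] t 9.7 tool z [-0.002 -0.004 -1.   ]
[[25, 0.0, 0.0, 0.0, 0.001]]
[0.15 0.05 0.02]
```

View pics/scene6c.png

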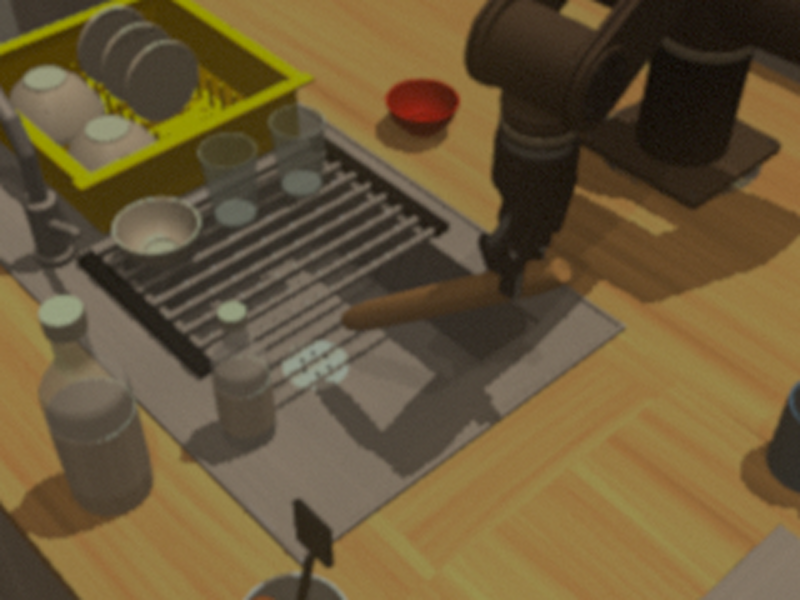

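View pics/top6c.png

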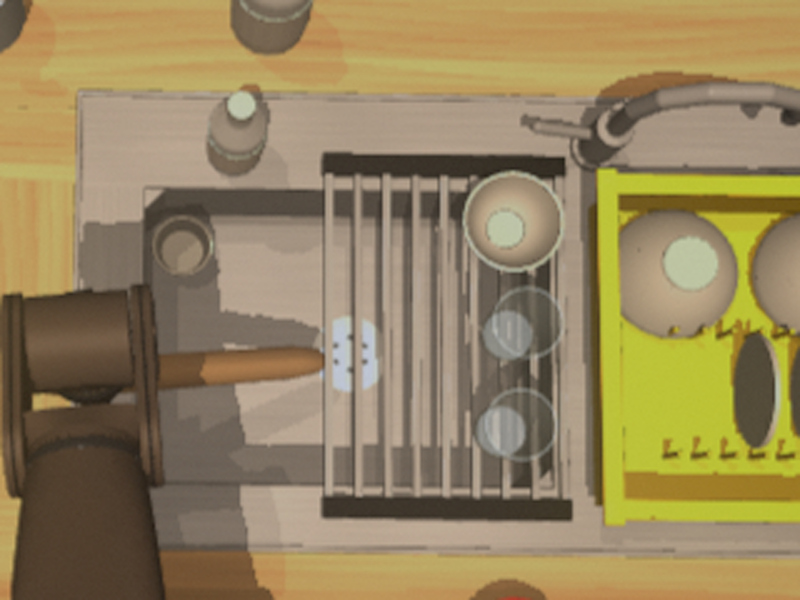

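The pin is sliding out cleanly, with its lower end at top crop (324,361), just at the rack's free edge. The rack is unmoved.

```bash
python3 - <<'E'
from h import *
print(tri((346,319),(325,361)), atz("top",172,302,0))
E
```

```text
(array([510.8, -86.7, -49.9]), np.float64(3.0)) [331.999138   430.70206657   0.        ]
```

Request:
move_arm(plan=[[[25,0,-6,-6,0],[25,0,-12,-11,0],[25,0,-14,-13,0],[25,0,-14,-13,0],[25,0,-12,-11,0],[25,0,-8,-8,0],[25,0,-3,-3,0],[25,0,0,0,0]]])

```text
time_s: 10.7
ee_pos: [459.1, 213.5, 208.2]
eef_rot: [0.996, 0.091, -0.002, 0.002]
wrist_force: [-0.1, 0.3, -2.2]
width: 31.0
```

```bash
python3 look.py 7
```

```text
pos [458.9 213.1 207.7] yaw 10.39 d [0. 0. 0.] twist -0.0 F [-0.1  0.4 -2.9] w 31.0 j [ 0.24 -0.07  2.01 -0.    1.21  0.05] t 10.8 tool z [-0.004 -0.004 -1.   ]
[[25, 0.0, 0.0, 0.0, -0.0]]
[ 0.15  0.05 -0.01]
```

View pics/scene7c.png

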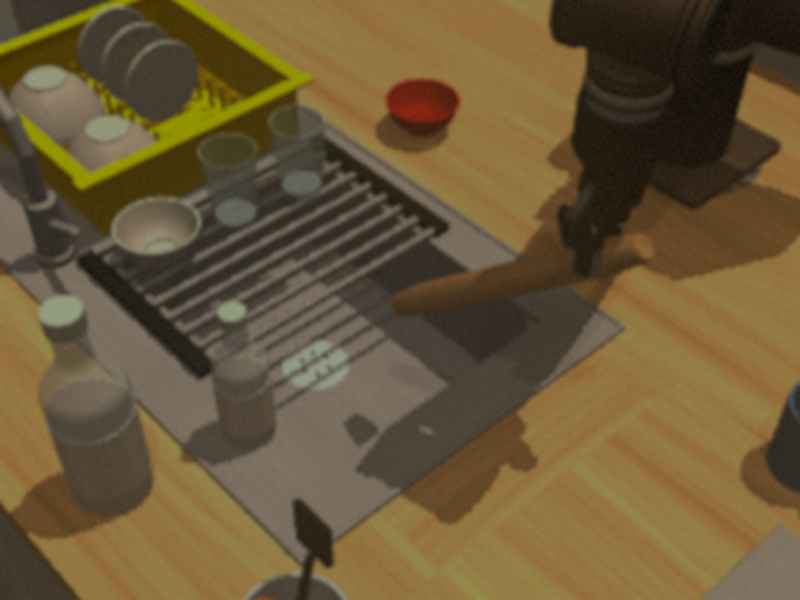

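View pics/top7.png

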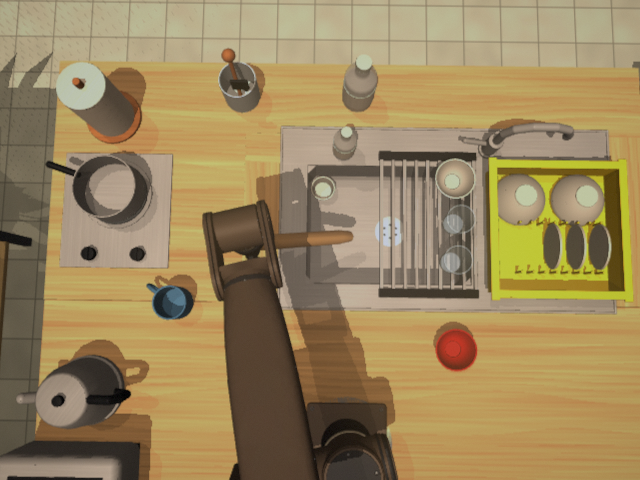

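The pin's lower end has left the gap and sits at top px (351,237), about (498,−16,18). Now straight up.

Request:
move_arm(plan=[[[25,0,0,-8,0],[25,0,0,-16,0],[25,0,0,-22,0],[25,0,0,-24,0],[25,0,0,-22,0],[25,0,0,-16,0],[25,0,0,-8,0],[25,0,0,-2,0]]])

```text
time_s: 11.8
ee_pos: [459.8, 212.0, 333.7]
eef_rot: [0.996, 0.089, -0.002, 0.002]
wrist_force: [0.0, 0.2, -2.2]
width: 31.4
```

Request:
move_arm(plan=[[[25,0,0,-4,0],[25,0,0,-4,0],[25,0,0,-2,0],[25,0,0,0,0],[25,0,0,0,0],[25,0,0,0,0],[25,0,0,0,0],[25,0,0,0,0]]])

```text
time_s: 12.8
ee_pos: [458.9, 211.9, 341.3]
eef_rot: [0.996, 0.089, -0.004, 0.002]
wrist_force: [0.4, 0.2, -3.0]
width: 31.2
```

```bash
python3 look.py 8
```

```text
pos [458.9 211.9 341.3] yaw 10.23 d [0. 0. 0.] twist -0.003 F [-0.  -0.3 -2. ] w 31.6 j [ 0.23 -0.16  1.84 -0.    1.46  0.05] t 12.9 tool z [-0.008 -0.005 -1.   ]
[[25, 0.0, 0.0, 0.0, -0.003]]
[0.21 0.06 0.02]
```

View pics/scene8.png

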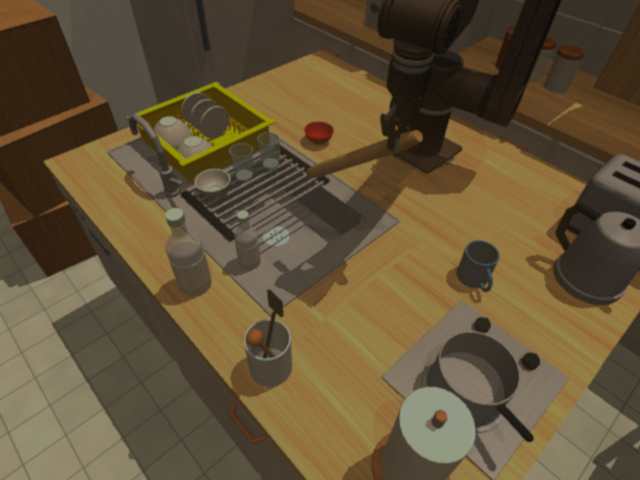

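View pics/top8.png

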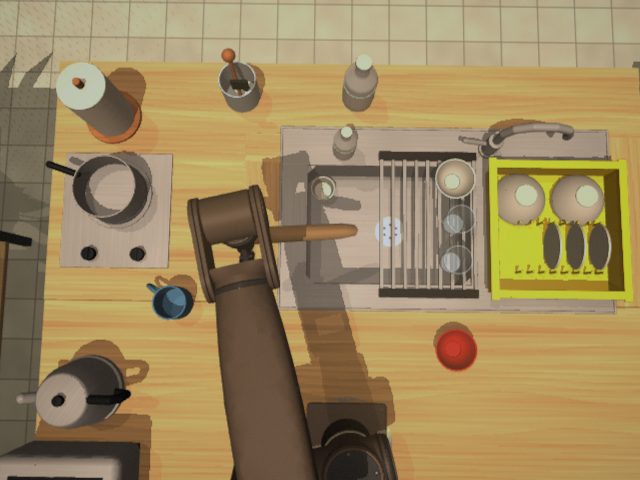

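```bash
python3 - <<'E'
from h import *
from workcell import bot
print(tri(((309-150)*2.5,(171-90)*2.5),((356-250)*2.5,(231-90)*2.5)))
import cv2
a=cv2.imread("pics/top0.png").astype(int);b=cv2.imread("pics/top8.png").astype(int)
d=abs(a-b).max(2)
for n,(r0,r1,c0,c1) in dict(rack=(150,300,378,480),drainer=(155,300,487,630),soap=(122,160,330,360),mug=(280,320,145,195)).items(): print(n,(d[r0:r1,c0:c1]>40).sum())
c=cv2.imread("pics/scene8.png")[60:260,260:480];cv2.imwrite("pics/s8c.png",cv2.resize(c,None,fx=3,fy=3,interpolation=cv2.INTER_CUBIC))
E
```

```text
(array([494.3, -13. , 160. ]), np.float64(0.4))
rack 500
drainer 0
soap 0
mug 657
```

View pics/s8c.png

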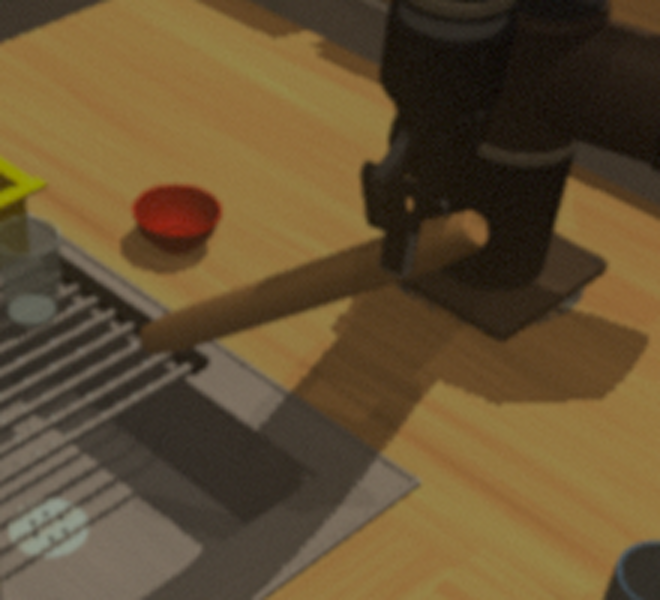

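```bash
python3 - <<'E'
import cv2
from workcell import bot
for n,w in(("top",[(150,215,376,480),(245,300,376,480),(200,280,442,480),(175,202,308,338)]),("scene",[(130,260,170,285)])):
    a=cv2.imread(f"pics/{n}0.png").astype(int);b=cv2.imread(f"pics/{n}8.png").astype(int);d=abs(a-b).max(2)
    print([(int((d[r0:r1,c0:c1]>40).sum())) for r0,r1,c0,c1 in w])
s=bot.read_state();print(s["ee_pos"],abs(s["qd"]).max(),s["width"])
print(bot.sign_off())
E
```

```text
[0, 0, 0, 201]
[301]
[458.92752526 211.89296349 341.29982462] 0.0021148416227847397 31.586971739804007
the job is handed in; nothing more can be done
None
```

The rolling pin is out of the sink, and I handed the job in with the gripper holding it still. I gripped it about 48 mm from its open end at 20–25 N. I lifted so that it pivoted in the pads to about 41°, drew it out along its own axis at 80 N through the gap, then raised it straight up.

**Pin:** its lower end was triangulated at about (494, −13, 160) mm, with the two views agreeing to 0.4 mm. Its lowest point is therefore about 145 mm above the worktop, well over the 83 mm needed. The arm was still, the grip was 31.6 mm wide and the wrist carried about 2 N, the pin's weight. The clock stood at 12.9 s.

**Surroundings:** the before-and-after top views show no change in the parts of the rack I compared, or at the tumblers, drainer and small soap. The dish was only partly inside those areas and looks unmoved. Three comparisons did show changed pixels:
- **Ramekin:** 201 pixels changed. It looks unmoved, and I put this down to the arm's shadow.
- **Mug:** 657 pixels changed. It also looks unmoved, and I again put this down to shadow.
- **Rack and sink in the side view:** 301 pixels changed in the area the pin had occupied. I put these down to the pin being gone and the shadows.

I judged all three by eye and did not measure them further.

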